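Load the sample carriage under the spring hood

ROBOT

A 7-joint arm with a two-finger parallel gripper is mounted at the origin on the work surface. World frame = base frame: x ahead of the robot, y to its left, z up, the work surface at z = 0. Lengths are in mm, angles in rad, forces in N, time in s.
With the tool pointing down it reaches from about 425 to 800 mm from the base axis. Payload 8.3 kg.
Tool frame: the origin (TCP) lies where the fingers leave the gripper's body, on its centre line; the fingertips stand 73 mm ahead of it and the grasp point (between the pads) lies 54 mm ahead of it (arm.pinch_z is the distance from the TCP to the grasp point, in mm); z points along the fingers, y is the line along which they close (so a half turn about z gives the same grasp; the last joint's range is limited). The gripper opens to 85 mm and grips with 20 to 120 N. Pads are 22 mm wide; open, the fingers measure 114 mm over their backs; the gripper's body (76 mm by 85 mm) begins 54 mm behind the grasp point. The pads swing forward as they close: fully open they stand 13 mm farther back than shut.
Start: joints at [-1.264, 0.383, 0.016, 1.37, -0.006, 1.388, -0.046], TCP at [225.846, 582.754, 303.879] pointing down, gripper open.
Joint ranges: [-2.95, 2.95], [-0.25, 2.06], [-1.52, 1.56], [0.18, 2.33], [-1.44, 4.58], [0.02, 2.06], [-3.01, 3.01]. Speed limits (rad/s): [2.39, 2.39, 3.01, 3.01, 3.14, 3.14, 3.14].

INTERFACE

Orientations are given as a rotation vector (axis times angle).
In Python, from workcell import readout, viewer, order, masks_of, arm gives the robot as it stands.
- The arm moves only by the tool play_rows, never from a script. Its argument "commands" is a list that holds one entry, the list of rows, each a list of 5 numbers: the shift along the tool's x, y, z in m, then the turn about the tool's z in degrees, then the opening, from 0 (shut) to 1 (fully open). In form: [[[x, y, z, spin, grip], ...]]. A call has exactly 10 rows; each row is the pose to reach, as a shift and turn from the pose commanded when the call began, along the tool's axes at that moment; what a row does not reach only later rows make up. A row lasts 1/10 s, in which the tool goes at most 50 mm and 8.59 degrees, less where a joint would pass 70% of its speed; a pose out of reach is approached as far as the arm can. A call with a gripper value outside its range is refused whole. The fingers move at their own pace and stop on an object; "newtons" is the grip in N (left out, the last holds). Time passes only in rows, so rows that repeat a pose let the fingers close, or fill a call up. It gives the time, the measured TCP pose, the force, the opening and the grip force at its end, in the units of the state.
- readout.state(): the state, without advancing time (a new reading comes with each control period).
- viewer.grab_frame(name): name is "scene" or "top" or "wrist"; returns the picture (480x640x3 uint8, blue, green, red); there is no depth.
- viewer.camera_model(name): a dict with "vertical_fov" (degrees; the focal length in pixels is half the picture's height over the tangent of half this angle, whatever the lens; pixels are square), "cx", "cy" (the principal point, pixels), "world_from_camera" (4x4, takes a point from camera to world coordinates). Camera axes: x right, y down, z forward; pixel columns grow to the right and rows downward; lengths in mm; the calibration is good to about 2 mm. A picture is of the moment at which its call begins: read the wrist's pose just before it. camera_model takes no time and is no camera call; for the wrist camera it gives the pose at the moment of the call.
- order.hand_in(): hands the job in; it is judged then, once.
Trained networks look in the newest picture that a camera, given by its name, has taken for a name from the list of things; names that differ only in an ending like _2 or _b are one class to them, and where a whole thing is asked for, a point or a joint stands for the part that bears it (a point fixed in the world has none). Each returns a list of dicts, best first, with "p" (0 to 1); they miss things now and then, are a little off and sometimes report something else, mostly with a low value. They report only what shows in the picture. A call takes as long as a camera call.
- masks_of(camera, label): "mask" (480x640 bool, what is visible of it) and "extent" ([centre column, centre row, width, height] in pixels, round what is visible of it).
The state is a dict: "time": time; "q": joint angles; "qd": joint speeds; "effort": joint torques, N m; "eef_pos": TCP position; "orientation": TCP orientation; "contact_force": force on the tool from outside, world axes, zero at the start; "ft_torque": the same for the moment, N m; "grip_width": finger opening in mm; "grip_force": force on a finger pad.
Only numpy, scipy, OpenCV 4.12 (cv2) and the standard library are available. Lean on these libraries where they do the work, as an engineer would, in place of code of your own. Each camera call takes 0.05 s, during which the arm holds its last target. There are 200 camera calls.

TASK

Load the sample into the analyser: with the outside of one finger push the hood's lever bar sideways (away from the track) and keep the spring hood open, while the other finger pushes the carriage by its upright tail plate along the track, under the hood, until it is fully home against the stop. Then let the hood close behind the cup and take the hand clear. Do not pinch, lift or tip the carriage, and leave the loose things round about where they stand.

Things in the scene. Friction and masses are not known exactly. Their poses are not given: they have to be found in the camera images.
- mouth (a point): Middle of the fixed analyser's mouth, on the bench, in the plane of the closed hood's front face. x points into the analyser along the track (push direction), y left of the track, z up. The carriage lies on the bench between two rails 10 mm high (y = 24 to 30 mm either side, x = -200 to +75 mm). The white body right of the hood (x 0 to 205, y -205 to -35 mm) is 85 mm high.
- stop (a point): Foot of the face of the fixed stop that ends the track inside the hood, 72 mm past the mouth; 40 mm high. Axes as the mouth's. A 60 mm high part of the analyser stands behind it.
- hood (a joint): Grey hood over the track's end, 88 mm long, y -28 to +64 mm, top 48 mm up. Hinge line along the mouth's x axis at y = +64 mm, 12 mm above the bench. 0 rad closed; grows as the side away from the hinge rises, to 0.95. A spring always shuts it. Shut, its front hangs to 12 mm above the bench and blocks lip and cup; they pass from 0.45 rad on. 0.6 rad takes about 6 N on the bar, pushed 20 mm to +y.
- bar_end (a point): Free end (on the axis) of the hood's lever bar, a level steel rod 8 mm thick along the mouth's x axis, from x = -150 to 0 mm, nothing below it in front of the hood. Hood shut: axis at y = +64 mm, 48 mm above the bench. It turns with the hood to +y: axis at y = 64 + 36 sin(angle), height 12 + 36 cos(angle) mm. A finger can slide along it.
- cup (a point): Top centre of the white sample cup (34 mm across, top 30 mm above the bench) fixed on the loose aluminium carriage, a tray 115 mm long, 44 mm wide, floor 8 mm thick, about 0.2 kg, lying in the track, its axes along the mouth's. Its front lip (18 mm high) ends 26 mm ahead (+x) of this point. Home against the stop, this point is at x = +46 mm from the mouth.
- tail (a point): Centre of the rear face of the carriage's upright tail plate, the face to push in +x: 36 mm wide, 8 to 42 mm above the bench (this point is at 25 mm), 6 mm thick, 89 mm behind the cup's centre. It stays outside the hood: at x = -43 mm from the mouth when home.
- spare_cup: A spare white sample cup standing on the bench right of the track, 34 mm across, 26 mm high; origin under its centre. Leave alone.
- jar: Low amber jar left of the track, 42 mm across, 45 mm high; origin under its centre. Leave alone.
- bottle_a: Amber sample bottle with a yellow cap, 46 mm across, 100 mm high, left; origin under its centre. Leave alone.
- bottle_b: The like with a blue cap. Leave alone.
- bottle_c: The like with a white cap, right of the track. Leave alone.
- spatula: Spatula 160 mm long lying on the bench right of the track; origin under its middle, x along it. Leave alone.

How it is judged:
By the outcome, as a careful person would: the job done as asked, in the order asked, and still so for the second after the job is handed in, with the robot touching nothing.
It also fails if it takes over 45 s, if anything falls off the work surface, if the arm or the gripper's body presses on something with over 40 N, if the wrist force passes 120 N, or if a joint passes its speed limit or range.

## Working session

There is one attempt and no reset: what is moved stays moved. The work goes in short steps, Python scripts to look and compute and a tool call to move; the robot and the scene stay as the last step left them, time stands still between calls to the robot, and variables do not carry over. Pictures are saved under pics/ and viewed, at most 10 in all, crops included, and the job is handed in when it is done.

Besides the shell and the picture viewer there is one more tool, called after "Request:" as name(argument=value, ...), one argument or row to a line, values as JSON. play_rows: Moves the arm, as the interface text tells. Its arguments: {"type":"object","properties":{"commands":{"type":"array"},"newtons":{"type":"number"}},"required":["commands"]}

```bash
mkdir -p pics; ls; cat > h.py <<'E'
import numpy as np,cv2
from workcell import readout,viewer,order,masks_of,arm
def cam(n):
    m=viewer.camera_model(n);f=240/np.tan(np.radians(m["vertical_fov"])/2)
    return f,m["cx"],m["cy"],np.array(m["world_from_camera"])
def ray(n,u,v,c=None):
    f,cx,cy,T=c or cam(n);d=T[:3,:3]@np.array([(u-cx)/f,(v-cy)/f,1]);return T[:3,3],d
def atz(n,u,v,z,c=None):
    o,d=ray(n,u,v,c);return o+d*(z-o[2])/d[2]
def proj(n,P,c=None):
    f,cx,cy,T=c or cam(n);p=(np.array(P)-T[:3,3])@T[:3,:3];return p[:2]/p[2]*f+[cx,cy]
def tri(rs):
    A=0;b=0
    for o,d in rs:
        d=d/np.linalg.norm(d);M=np.eye(3)-np.outer(d,d);A=A+M;b=b+M@o
    return np.linalg.solve(A,b)
E
python3 - <<'E'
from h import *
for n in("scene","top"):
    cv2.imwrite(f"pics/{n}0.png",viewer.grab_frame(n))
    print(n,np.round(cam(n)[3],3).tolist(),cam(n)[:3])
    for l in("hood","cup","tail","spare_cup","jar","bottle_a","spatula"):
        print(l,[(round(r["p"],2),np.round(r["extent"]).tolist()) for r in masks_of(n,l)][:4])
print(readout.state())
E
```

```text
pics
scene [[0.839, 0.396, -0.373, 971.315], [0.544, -0.59, 0.597, -536.773], [0.017, -0.704, -0.71, 727.451], [0.0, 0.0, 0.0, 1.0]] (np.float64(524.5099782148774), 323.9152746253335, 236.83092162317527)
hood []
cup [(0.7, [312.0, 232.0, 60.0, 48.0]), (0.49, [243.0, 298.0, 58.0, 75.0]), (0.28, [370.0, 191.0, 19.0, 29.0])]
tail [(0.73, [312.0, 232.0, 59.0, 48.0])]
spare_cup [(0.77, [287.0, 278.0, 22.0, 20.0]), (0.41, [364.0, 234.0, 98.0, 84.0])]
jar [(0.68, [368.0, 191.0, 21.0, 27.0])]
bottle_a [(0.95, [199.0, 341.0, 35.0, 57.0]), (0.64, [422.0, 213.0, 26.0, 50.0]), (0.62, [417.0, 183.0, 26.0, 42.0])]
spatula [(0.56, [244.0, 299.0, 62.0, 75.0])]
top [[0.01, -0.991, 0.131, 553.089], [-1.0, -0.009, 0.003, -20.695], [-0.002, -0.131, -0.991, 822.448], [0.0, 0.0, 0.0, 1.0]] (np.float64(437.8801940900096), 320.5228827827213, 234.84942388755016)
hood [(0.59, [273.0, 240.0, 76.0, 131.0])]
cup [(0.92, [283.0, 280.0, 32.0, 65.0])]
tail [(0.78, [280.0, 280.0, 35.0, 67.0])]
spare_cup [(0.57, [342.0, 270.0, 18.0, 20.0])]
jar [(0.91, [189.0, 260.0, 28.0, 23.0])]
bottle_a [(0.92, [207.0, 189.0, 34.0
[... 160 characters left out ...]
0])]
{'time': 0.8, 'q': array([-1.26391477,  0.38336048,  0.01639308,  1.37009135, -0.00631306,
        1.38821989, -0.04649662]), 'qd': array([-0.00076133, -0.00107927,  0.00112377,  0.00137761, -0.00018048,
        0.00190278,  0.00059596]), 'effort': array([-4.24038190e-04, -6.27271485e+01,  8.42878092e-01, -3.72059083e+01,
        1.63739413e-02,  2.81053442e-03,  5.91807179e-05]), 'eef_pos': array([225.829209  , 582.75513184, 303.90786953]), 'orientation': array([-5.77450322e-01, -3.08798530e+00,  2.84761979e-05]), 'contact_force': array([-1.16669565,  0.33156369,  0.21881781]), 'ft_torque': array([0.00165354, 0.02727957, 0.00672003]), 'grip_force': 0.0, 'grip_width': 85.66829045077444}
```

View pics/top0.png

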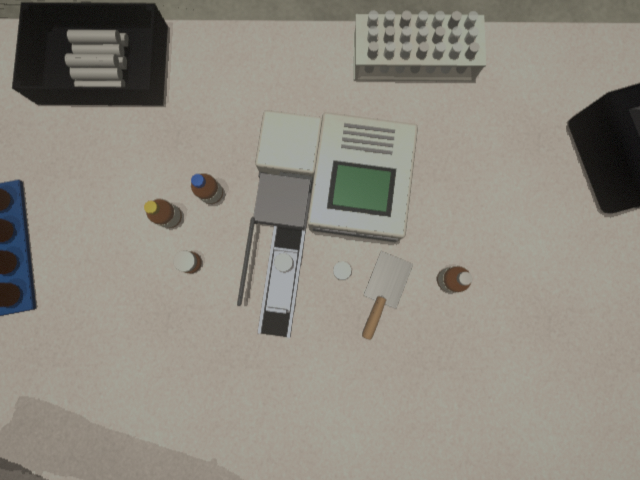

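View pics/scene0.png

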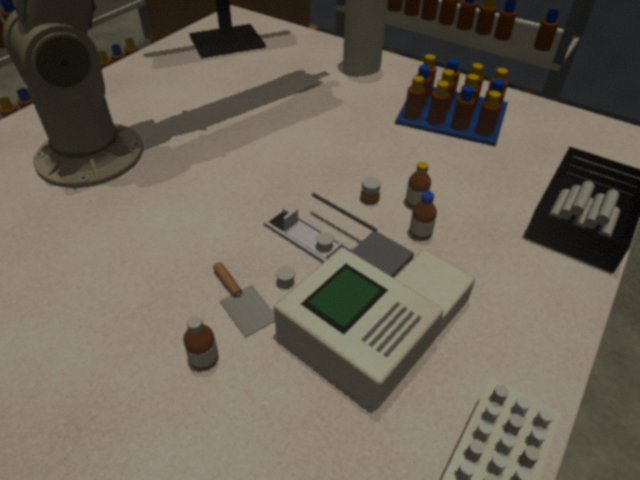

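The top view shows the track running up from (275,335) to the grey hood (283,198). The bar goes from (240,304) to (254,220), the cup is at (285,262) and the tail at about (277,309). The scene view agrees, with the tail at (285,220). I'll compute the frame from these and check which pixels belong to what.

```bash
python3 - <<'E'
from h import *
im=cv2.imread("pics/top0.png");c=im[205:345,225:305]
cv2.imwrite("pics/topc.png",cv2.resize(c,None,fx=4.2,fy=4.2,interpolation=cv2.INTER_CUBIC))
s=cv2.imread("pics/scene0.png")[180:280,255:425]
cv2.imwrite("pics/sc.png",cv2.resize(s,None,fx=4.7,fy=4.7,interpolation=cv2.INTER_CUBIC))
a=atz("top",240,304,48);b=atz("top",254,220,48);print(a,b,np.degrees(np.arctan2(*(b-a)[1::-1])))
for u,v,z in((285,262,30),(277,309,42),(259,335,10),(290,336,10)):print(u,v,atz("top",u,v,z))
E
```

```text
[532.2341199  121.11751591  48.        ] [681.20977027 101.03462043  48.        ] -7.677562770652546
285 262 [607.66565251  45.43855446  30.        ]
277 309 [524.01484848  56.83322108  42.        ]
259 335 [475.90405641  91.66647422  10.        ]
290 336 [474.67633283  35.30175185  10.        ]
```

View pics/topc.png

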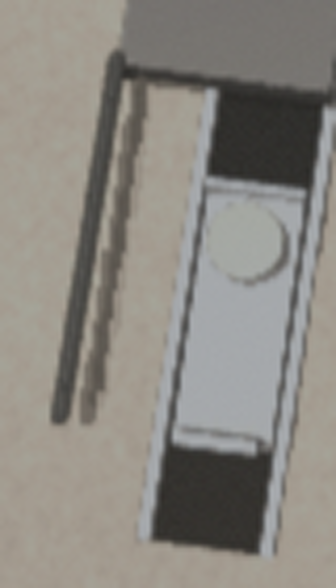

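View pics/sc.png

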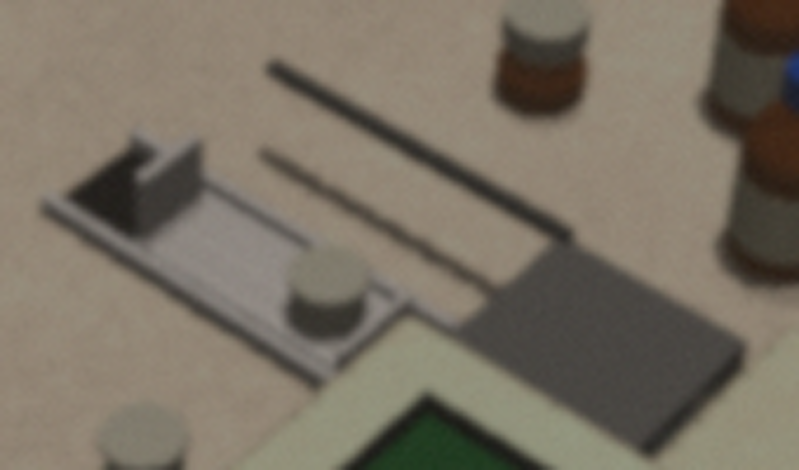

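The crops show the bar end at about (239.3,305) in the top view and (312.9,194.3) in the scene view. The cup top is at (283.6,262.1) and (325.2,237.9), and the tail's rear top edge at (276,311.9) and (290.5,213.5). Next I'll triangulate and build the frame.

```bash
python3 - <<'E'
from h import *
for n,t,s,z in(("bar",(239.3,305),(312.9,194.3),48),("cup",(283.6,262.1),(325.2,237.9),30),("tail",(276.,311.9),(290.5,213.5),42),("barroot",(252.6,218.1),(255+567/4.7,180+238/4.7),48)):
    print(n,tri([ray("top",*t),ray("scene",*s)]).round(1),atz("top",*t,z).round(1),atz("scene",*s,z).round(1))
L=lambda u,v,z:atz("top",225+u/4.2,205+v/4.2,z)
p=[L(139,538,10),L(276,553,10),L(209,90,10),L(335,110,10)]
for q in p:print(q.round(1))
print(arm.pinch_z, cam("wrist")[3].round(3).tolist(), readout.state()["time"])
E
```

```text
bar [530.8 122.8  46.4] [530.5 122.3  48. ] [532.1 121.6  48. ]
cup [608.   48.4  29.4] [607.5  48.   30. ] [608.8  48.4  30. ]
tail [519.8  59.8  37.1] [519.   58.5  42. ] [524.   56.4  42. ]
barroot [684.7 103.7  45.6] [684.6 103.6  48. ] [685.4 101.2  48. ]
[479.3  93.4  10. ]
[473.5  34.   10. ]
[675.6  67.7  10. ]
[667.1  11.2  10. ]
53.900000000000006 [[0.361, 0.885, 0.294, 148.79], [0.932, -0.343, -0.114, 612.518], [0.0, 0.316, -0.949, 374.301], [0.0, 0.0, 0.0, 1.0]] 0.8
```

Request:
play_rows(
  commands=[
    [[-0.015,-0.013,0,0,0.5],[-0.045,-0.04,0,0,0.5],[-0.08,-0.07,0,0,0.5],[-0.115,-0.101,0,0,0.5],[-0.15,-0.132,0,0,0.5],[-0.185,-0.163,0,0,0.5],[-0.22,-0.194,0,0,0.5],[-0.255,-0.224,0,0,0.5],[-0.288,-0.253,0,0,0.5],[-0.316,-0.278,0,0,0.5]],
  ],
)

```text
time: 1.8
eef_pos: [420.9, 206.9, 304.3]
orientation: [0.58, 3.087, 0.001]
contact_force: [1.3, 0.6, -0.5]
grip_width: 42.6
grip_force: 0.0
```

Request:
play_rows(
  commands=[
    [[-0.025,-0.022,0.005,-2,0.5],[-0.05,-0.044,0.015,-5,0.5],[-0.075,-0.066,0.03,-8,0.5],[-0.095,-0.083,0.045,-11,0.5],[-0.106,-0.093,0.054,-14.1,0.5],[-0.106,-0.093,0.054,-14.1,0.5],[-0.106,-0.093,0.054,-14.1,0.5],[-0.106,-0.093,0.054,-14.1,0.5],[-0.106,-0.093,0.054,-14.1,0.5],[-0.106,-0.093,0.054,-14.1,0.5]],
  ],
)

```text
time: 2.8
eef_pos: [485.2, 85.2, 250.3]
orientation: [0.192, 3.135, 0.001]
contact_force: [0.1, 0.7, 0.0]
grip_width: 42.9
grip_force: 0.0
```

```bash
python3 - <<'E'
from h import *
import pickle
c=cam("wrist");im=viewer.grab_frame("wrist");cv2.imwrite("pics/w1.png",im);pickle.dump(c,open("c1.pkl","wb"))
s=readout.state();print(s["eef_pos"],c[3].round(2).tolist())
M=np.array([671.5,40.4,0]);a=np.radians(-7.1);X=np.array([np.cos(a),np.sin(a),0]);Y=np.array([-X[1],X[0],0])
for n,x,y,z in(("barend",-150,64,48),("barroot",0,64,48),("cup",-64,0,30),("tailtop",-153,0,42),("tailL",-153,18,42),("tailR",-153,-18,42),("railRL",-200,30,10),("railRR",-200,-30,10)):
    print(n,proj("wrist",M+x*X+y*Y+np.array([0,0,z]),c).round(1))
E
```

```text
[485.16520889  85.01735977 250.2126915 ] [[0.12, 0.94, 0.31, 403.21], [0.99, -0.12, -0.04, 95.53], [0.0, 0.32, -0.95, 320.68], [0.0, 0.0, 0.0, 1.0]]
barend [375.2 280.8]
barroot [367.2 439.6]
cup [293. 364.]
tailtop [289.9 273.8]
tailL [313.6 273.8]
tailR [266.1 273.8]
railRL [329.  203.5]
railRR [253.7 203.4]
```

View pics/w1.png

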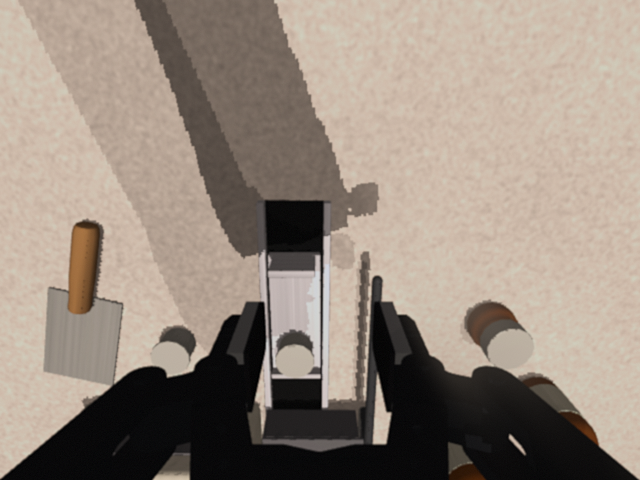

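The wrist picture shows the bar end at (376,279), the tail top at (294,272) and the rear rail corners near (258/328,201). All of them agree with my frame within about 2 mm (y +1). The fingers straddle correctly, so I'm descending behind the tail.

Request:
play_rows(
  commands=[
    [[0,0,0.02,0,0.5],[0,0,0.045,0,0.5],[0,0,0.07,0,0.5],[0,0,0.095,0,0.5],[0,0,0.115,0,0.5],[0,0,0.135,0,0.5],[0,0,0.15,0,0.5],[0,0,0.16,0,0.5],[0,0,0.165,0,0.5],[0,0,0.165,0,0.5]],
  ],
)

```text
time: 3.85
eef_pos: [485.1, 84.4, 84.6]
orientation: [-0.194, -3.135, 0.001]
contact_force: [-0.4, 0.0, -0.6]
grip_width: 42.8
grip_force: 0.0
```

Request:
play_rows(
  commands=[
    [[-0.008,0,0,0,0.5],[-0.016,0,0,0,0.5],[-0.022,0,0,0,0.5],[-0.027,0,0,0,0.5],[-0.032,0,0,0,0.5],[-0.037,0,0,0,0.5],[-0.042,0,0,0,0.5],[-0.046,0,0,0,0.5],[-0.048,0,0,0,0.5],[-0.048,0,0,0,0.5]],
  ],
)

```text
time: 4.85
eef_pos: [533.3, 78.3, 84.9]
orientation: [0.194, 3.135, -0.0]
contact_force: [0.6, -0.0, -0.1]
grip_width: 42.5
grip_force: 0.0
```

```bash
python3 - <<'E'
from h import *
c=cam("wrist");im=viewer.grab_frame("wrist");cv2.imwrite("pics/w2.png",im)
s=readout.state();p=s["eef_pos"]-np.array([671.6,41.4,0]);a=np.radians(-7.1)
print(p[0]*np.cos(a)+p[1]*np.sin(a),-p[0]*np.sin(a)+p[1]*np.cos(a),p[2],s["contact_force"])
E
```

```text
-141.84505380154096 19.52429018875553 84.90648780878041 [ 0.05390452 -1.26336639 -1.011473  ]
```

View pics/w2.png

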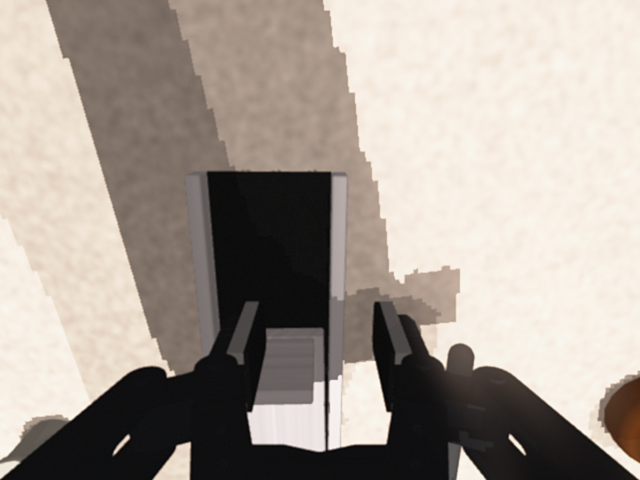

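The picture shows the left finger (375–430, 305–400) just inside the bar end (460,350). The right finger is behind the tail plate (top edge at row 330). I'll go a little further, back off the tail, then swing the bar out.

Request:
play_rows(
  commands=[
    [[-0.004,0,0,0,0.5],[-0.008,0,0,0,0.5],[-0.009,0,0,0,0.5],[-0.009,0,0,0,0.5],[-0.007,0,0,0,0.5],[-0.007,0.003,0,0,0.55],[-0.007,0.007,0,0,0.6],[-0.007,0.011,0,0,0.65],[-0.007,0.015,0,0,0.7],[-0.007,0.018,0,0,0.71]],
  ],
  newtons=60,
)

```text
time: 5.9
eef_pos: [541.4, 94.0, 84.0]
orientation: [-0.196, -3.134, 0.004]
contact_force: [0.7, -9.0, -6.5]
grip_width: 60.6
grip_force: 4.2
```

Request:
play_rows(
  commands=[
    [[0,0,0,0,0.71],[0,0,0,0,0.71],[0,0,0,0,0.71],[0,0,0,0,0.71],[0,0,0,0,0.71],[0,0,0,0,0.71],[0,0,0,0,0.71],[0,0,0,0,0.71],[0,0,0,0,0.71],[0,0,0,0,0.71]],
  ],
)

```text
time: 6.9
eef_pos: [541.4, 93.9, 84.1]
orientation: [-0.196, -3.134, 0.004]
contact_force: [-0.3, -6.8, -4.8]
grip_width: 60.3
grip_force: 3.3
```

```bash
python3 - <<'E'
from h import *
im=viewer.grab_frame("scene")[170:290,245:405];w=viewer.grab_frame("wrist")
im=cv2.resize(im,(800,600),interpolation=cv2.INTER_CUBIC);w=cv2.resize(w,(400,300))
cv2.imwrite("pics/s3.png",np.hstack([cv2.resize(im,(400,300)),w]))
s=readout.state();p=s["eef_pos"]-np.array([671.6,41.4,0]);a=np.radians(-7.1)
print(p[0]*np.cos(a)+p[1]*np.sin(a),-p[0]*np.sin(a)+p[1]*np.cos(a),p[2],s["contact_force"],s["grip_width"])
E
```

```text
-135.71375320324876 35.94313620741842 84.0736844217212 [ 0.68182002 -6.66278091 -4.28258928] 60.563899864856694
```

View pics/s3.png

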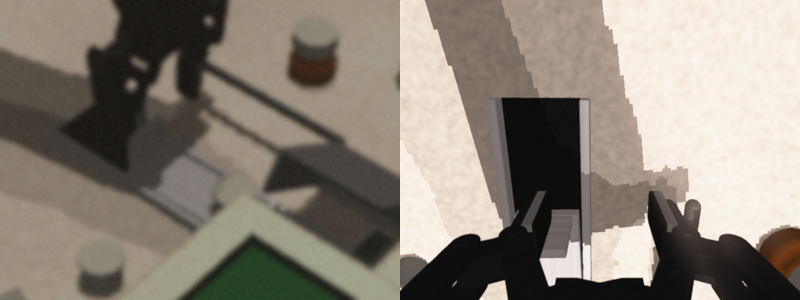

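The hood is open to about 0.6 rad, with the left finger holding the bar and the right finger behind the tail plate. Now I push along the track.

Request:
play_rows(
  commands=[
    [[-0.003,0.001,0,0,0.71],[-0.007,0.002,0,0,0.71],[-0.012,0.002,0,0,0.71],[-0.017,0.002,0,0,0.71],[-0.022,0.002,0,0,0.71],[-0.027,0.002,0,0,0.71],[-0.032,0.002,0,0,0.71],[-0.037,0.002,0,0,0.71],[-0.041,0.002,0,0,0.71],[-0.043,0.002,0,0,0.71]],
  ],
)

```text
time: 8.0
eef_pos: [583.6, 91.4, 83.9]
orientation: [-0.194, -3.131, 0.003]
contact_force: [-5.9, -4.7, -0.2]
grip_width: 60.6
grip_force: 3.2
```

Request:
play_rows(
  commands=[
    [[-0.003,0,0,0,0.71],[-0.007,0,0,0,0.71],[-0.011,0,0,0,0.71],[-0.015,0,0,0,0.71],[-0.019,0,0,0,0.71],[-0.023,0,0,0,0.71],[-0.027,0,0,0,0.71],[-0.031,0,0,0,0.71],[-0.033,0,0,0,0.71],[-0.033,0,0,0,0.71]],
  ],
)

```text
time: 9.0
eef_pos: [616.5, 87.2, 83.9]
orientation: [-0.195, -3.132, 0.003]
contact_force: [-3.6, -3.8, -0.9]
grip_width: 60.1
grip_force: 2.9
```

```bash
python3 - <<'E'
from h import *
im=viewer.grab_frame("top")[180:330,190:390];w=viewer.grab_frame("wrist")
cv2.imwrite("pics/s4.png",np.hstack([cv2.resize(im,(400,300),interpolation=cv2.INTER_CUBIC),cv2.resize(w,(400,300))]))
s=readout.state();p=s["eef_pos"]-np.array([671.6,41.4,0]);a=np.radians(-7.1)
print(p[0]*np.cos(a)+p[1]*np.sin(a),-p[0]*np.sin(a)+p[1]*np.cos(a),p[2],s["contact_force"],s["grip_width"])
E
```

```text
-60.37033050856611 38.61254891405217 83.95629634812923 [-4.96537141 -5.2506146  -0.74506567] 60.54743592481406
```

View pics/s4.png

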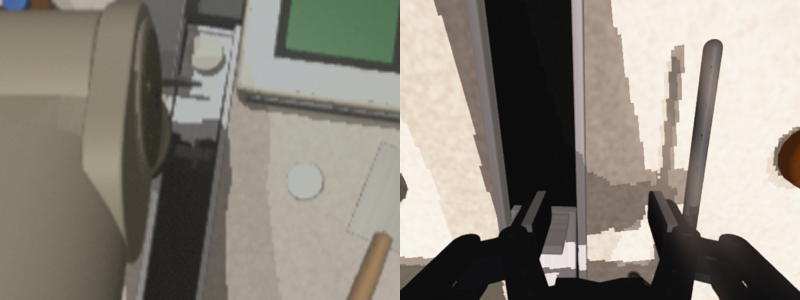

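The carriage is nearly home: the cup shows at crop (207,53) under the raised hood, and the bar is held by the left finger. I'll creep forward until the stop shows in the force.

Request:
play_rows(
  commands=[
    [[-0.001,0,0,0,0.71],[-0.002,0,0,0,0.71],[-0.003,0,0,0,0.71],[-0.004,0,0,0,0.71],[-0.005,0,0,0,0.71],[-0.006,0,0,0,0.71],[-0.006,0,0,0,0.71],[-0.006,0,0,0,0.71],[-0.006,0,0,0,0.71],[-0.006,0,0,0,0.71]],
  ],
)

```text
time: 10.1
eef_pos: [621.9, 86.6, 83.9]
orientation: [-0.194, -3.131, 0.003]
contact_force: [-5.9, -4.0, 1.1]
grip_width: 60.6
grip_force: 3.6
```

Request:
play_rows(
  commands=[
    [[-0.0005,0,0,0,0.71],[-0.001,0,0,0,0.71],[-0.0015,0,0,0,0.71],[-0.002,0,0,0,0.71],[-0.0025,0,0,0,0.71],[-0.003,0,0,0,0.71],[-0.003,0,0,0,0.71],[-0.003,0,0,0,0.71],[-0.003,0,0,0,0.71],[-0.003,0,0,0,0.71]],
  ],
)

```text
time: 11.1
eef_pos: [623.6, 86.5, 83.9]
orientation: [-0.194, -3.128, 0.002]
contact_force: [-13.8, -4.4, 7.7]
grip_width: 60.5
grip_force: 7.5
```

Request:
play_rows(
  commands=[
    [[-0.0005,0,0,0,0.71],[-0.001,0,0,0,0.71],[-0.0015,0,0,0,0.71],[-0.0015,0,0,0,0.71],[-0.0015,0,0,0,0.71],[-0.0015,0,0,0,0.71],[-0.0015,0,0,0,0.71],[-0.0015,0,0,0,0.71],[-0.0015,0,0,0,0.71],[-0.0015,0,0,0,0.71]],
  ],
)

```text
time: 12.1
eef_pos: [623.9, 86.4, 83.9]
orientation: [-0.195, -3.125, 0.002]
contact_force: [-19.8, -3.6, 13.0]
grip_width: 60.7
grip_force: 11.0
```

Request:
play_rows(
  commands=[
    [[0.003,0,0,0,0.71],[0.007,0,0,0,0.71],[0.012,0,0,0,0.71],[0.018,0,0,0,0.71],[0.02,-0.004,0,0,0.71],[0.02,-0.009,0,0,0.71],[0.02,-0.014,0,0,0.71],[0.02,-0.019,0,0,0.71],[0.02,-0.024,0,0,0.71],[0.02,-0.03,0,0,0.71]],
  ],
)

```text
time: 13.1
eef_pos: [604.4, 59.7, 84.6]
orientation: [-0.193, -3.135, -0.001]
contact_force: [0.9, -0.3, 0.5]
grip_width: 60.8
grip_force: 0.0
```

Request:
play_rows(
  commands=[
    [[0.01,0,0,0,0.71],[0.03,0,0,0,0.71],[0.05,0,-0.01,0,0.71],[0.07,0,-0.03,0,0.71],[0.08,0,-0.06,0,0.71],[0.08,0,-0.09,0,0.71],[0.08,0,-0.12,0,0.71],[0.08,0,-0.15,0,0.71],[0.08,0,-0.17,0,0.71],[0.08,0,-0.17,0,0.71]],
  ],
)

```text
time: 14.1
eef_pos: [525.9, 70.1, 257.9]
orientation: [0.192, 3.131, 0.004]
contact_force: [0.3, -0.4, -0.1]
grip_width: 60.9
grip_force: 0.0
```

```bash
python3 - <<'E'
from h import *
c=cam("wrist");w=viewer.grab_frame("wrist");t=viewer.grab_frame("scene")[170:290,245:405]
cv2.imwrite("pics/s5.png",np.hstack([cv2.resize(t,(400,300),interpolation=cv2.INTER_CUBIC),cv2.resize(w,(400,300))]))
M=np.array([671.6,41.4,0]);a=np.radians(-7.1);X=np.array([np.cos(a),np.sin(a),0]);Y=np.array([-X[1],X[0],0])
for n,x,y,z in(("barend",-150,64,48),("tailtop",-43,0,42),("tailL",-43,18,42),("tailR",-43,-18,42)):
    print(n,proj("wrist",M+x*X+y*Y+np.array([0,0,z]),c).round(1)/1.6)
    print(n,(proj("scene",M+x*X+y*Y+np.array([0,0,z]))-[245,170])*2.5)
print(readout.state()["contact_force"],readout.state()["time"])
E
```

```text
barend [244.25   138.9375]
barend [169.56535267  58.848398  ]
tailtop [190.5    215.1875]
tailtop [222.60705127 170.48351468]
tailL [204.0625 215.1875]
tailL [237.96454575 157.43956713]
tailR [176.9375 215.1875]
tailR [206.93262655 183.79664817]
[-0.52504877 -0.46046303 -0.2929242 ] 14.2
```

View pics/s5.png

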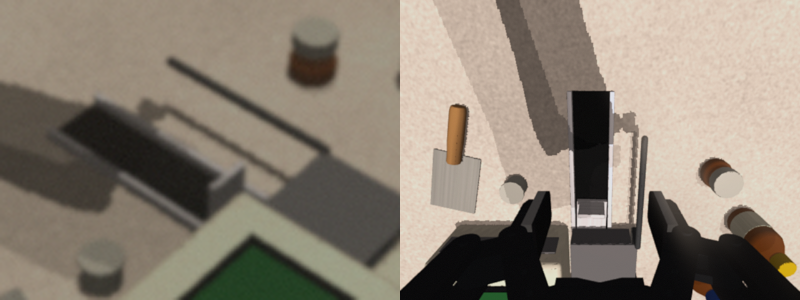

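The scene shows the hood shut, with the bar back at (170,60). The tail plate is at about (225,172), against a predicted home position of (223,170). Everything else is where it stood and the hand is clear.

```bash
python3 -c "
from workcell import order;print(order.hand_in())"
```

```text
the job is handed in; nothing more can be done
None
```

The carriage is home against the stop, the hood has closed behind the cup, the hand is clear, and the job is handed in (about 14 s on the robot's clock; no verdict was returned).

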